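# Prime the power hammer's oiler

## Task

Prime the oiler that has the mushroom-shaped cap: pull its cap out along its leaning neck to the open stop without touching the gauge that hangs above it, and leave it open, then push the limit switch's roller lever over sideways until it trips (20 degrees) and hold it there for a good second, without forcing it to its end stop. Let the lever spring back, then press the same cap fully home again, still clear of the gauge. Leave the other oiler's straight cap shut and do not disturb the things lying about.

Things in the scene. Friction and masses are not known exactly. Their poses are not given: they have to be found in the camera images.
- oiler: The oiler with the mushroom cap, the one to prime. Fixed: foot 100 x 80 x 10 mm, round grey reservoir, 72 mm diameter, up to z = 62 mm, and a neck leaning 35 degrees from vertical towards the oiler's own -x. A copper pipe rises 44 mm towards +x of the origin and carries a gauge. Origin: centre of the foot's underside, z up.
- cap (a joint): Travel of the mushroom cap along the neck's axis: 0 = fully home (start), 0.016 = open stop (m). The cap stays captive on its neck. A detent holds it at both ends: it takes about 7 to 11 N to start it either way, and past half way (8 mm) it snaps on by itself.
- cap_top (a point): Centre of the mushroom cap's flat top; it moves with the cap. Its z axis points out along the neck's axis; its y axis is horizontal. Black ribbed cap: head 34 mm diameter from the top to 14 mm below it, on a 22 mm stem down to 27 mm below the top. A 26 mm neck collar begins 29 mm below the top (cap home). The top is at z = 100 mm when home.
- oiler_gauge: Brass gauge above the mushroom-cap oiler, not to be touched: a level disc of 50 mm diameter, z = 182 to 206 mm, its centre 4 mm towards the oiler's +x from the oiler's origin. Origin: centre of the disc's underside. It leaves no room for a gripper that comes straight down on the cap; along the neck's axis there is free room.
- spare_oiler: The other oiler, of the same build and size (neck leaning towards its own -x, gauge above), but with a straight slim cap; not to be used. Fixed. Origin: centre of the foot's underside, z up.
- spare_cap (a joint): Travel of the straight slim black cap (24 mm diameter, 35 mm long) of the other oiler: 0 = fully home. It must stay home.
- switch: Roller lever limit switch, fixed: foot plate 90 x 70 x 8 mm, aluminium body 42 mm square with a black head up to z = 90 mm. Origin: near the centre of the underside of the foot, z up. The lever stands on the -x side of the body and swings towards the switch's own +y only.
- lever (a joint): Angle of the lever (rad): 0 = upright (start and rest), growing as the roller goes to the switch's +y. It trips at 0.35 (20 degrees), the hard end stop is at 0.87 (50 degrees); keep below 0.78. A spring returns it; pushing at the roller takes about 1 N at first, 3.5 N at 0.35 and 6 N at 0.78.
- roller (a point): Centre of the lever's white roller (22 mm diameter, 12 mm wide along the switch's x), 60 mm above the pivot; at rest it is at z = 135 mm, 35 mm towards the switch's -x from its origin. The arm below it is a flat steel bar 13 mm wide.
- chisel: Bystander: steel chisel, 18 mm thick, 132 mm long, lying along its x; origin on the bench under its middle.
- tin: Bystander: small aluminium tin, 38 mm diameter, 34 mm high; origin at its underside.
- hammer: Bystander: hammer lying on the bench near the robot.
- brush: Bystander: wooden brush lying on the bench near the robot.
- whetstone: Bystander: grey whetstone 55 x 160 x 28 mm at the back.
- firebrick: Bystander: brick 110 x 200 x 60 mm at the back.
- offcut: Bystander: flat steel bar 22 x 220 x 8 mm at the back.

How it is judged (in metres and radians):
On the way, in this order (a step that is already met when the one before it is completed fails the run):
1. the mushroom cap is pulled out to its open stop (travel over 13 mm), the lever not yet tripped (value of joint cap above 0.013 m and value of joint lever below 0.2 rad), for 0.2 s.
2. with the cap open, the lever is held tripped (over 20 degrees) for 0.8 s (value of joint lever above 0.35 rad and value of joint cap above 0.013 m), for 0.8 s.
3. the lever has sprung back (under 0.1 rad) while the cap is still open (value of joint lever below 0.1 rad and value of joint cap above 0.013 m), for 0.1 s.
4. the mushroom cap is pressed home (within 1.5 mm) (value of joint cap below 0.0015 m), for 0.2 s.
At the end, for the whole second after the job is handed in: The mushroom cap is fully home (within 1.5 mm), the roller lever has sprung back upright (within 0.1 rad) and the straight cap of the other oiler is still home (within 1.5 mm) (value of joint each of cap, spare_cap below 0.0015 m and value of joint lever below 0.1 rad); the robot touches nothing.
It fails at once if the robot touches the gauge over the mushroom cap (over 1 N) (contact force between any of the arm, the fingers and oiler_gauge above 1 N).
It fails at once if the lever is forced towards its end stop (over 0.78 rad) (value of joint lever above 0.78 rad).
It fails at once if the other oiler's cap is lifted by more than 4 mm (value of joint spare_cap above 0.004 m).
It fails at once if a bystander is shifted by more than 30 mm (distance of any of chisel, tin, hammer, brush, whetstone, firebrick, offcut from where it was at the start of the episode above 0.03 m).
It also fails if it takes over 64 s, if anything falls off the work surface, if the arm or the gripper's body presses on something with over 40 N, if the wrist force passes 120 N, or if a joint passes its speed limit or range.

## Robot

A 6-joint arm with a two-finger parallel gripper is mounted at the origin on the work surface. World frame = base frame: x ahead of the robot, y to its left, z up, the work surface at z = 0. Lengths are in mm, angles in rad, forces in N, time in s.
With the tool pointing down it reaches from about 350 to 975 mm from the base axis. Payload 7.1 kg.
Tool frame: the origin (TCP) lies at the very end of the fingers, on their centre line; the grasp point (between the pads) lies 19 mm behind it (ctrl.grasp_offset is the distance from the TCP to the grasp point, in mm); z points along the fingers, y is the line along which they close (so a half turn about z gives the same grasp; the last joint's range is limited). The gripper opens to 88 mm and grips with 3 to 60 N. Pads are 20 mm wide; open, the fingers measure 115 mm over their backs; the gripper's body (75 mm by 178 mm) begins 61 mm behind the grasp point.
Start: joints at [-1.347, 0.423, 1.63, -0, 1.089, -0.019], TCP at [150.283, -606.646, 222.675] pointing down, gripper open.
Joint ranges: [-3, 3], [-0.9, 2.11], [0.09, 2.58], [-1.31, 4.45], [0.11, 2.69], [-2.54, 2.54]. Speed limits (rad/s): [2.39, 2.39, 3.01, 3.14, 3.14, 3.14].

## Interface

Orientations are given as a rotation vector (axis times angle).
In Python, from workcell import ctrl, viewer, ticket, models gives the robot as it stands.
- The arm moves only by the tool play_rows, never from a script. Its arguments are lists of equal length, an entry for each row: "dp": the shift along the world's x, y, z in mm, a list of three; "yaw": the turn about the world's z in degrees. In form: {"dp": [[tx, ty, tz], ...], "yaw": [yaw, ...]}. A call has 1 to 8 rows; each row shifts and turns the commanded pose from where the row before left it; what a row does not reach is not made up. A row lasts 1/12 s, in which the tool goes at most 41.7 mm and 7.16 degrees, less where a joint would pass 70% of its speed; a pose out of reach is approached as far as the arm can. A call is refused whole if a number of a shift passes 41.7 or a number of a turn 7.16, either way. A call with a gripper value outside its range is refused whole. "gripper" is the closure, from 0 (fully open) to 1 (shut), set as the call begins (left out, the last holds). The fingers move at their own pace and stop on an object; the grip force is fixed at half the most. Time passes only in rows, so rows that do not move let the fingers close. It gives the time, the measured TCP pose, the force, the opening and the grip force at its end, in the units of the state.
- ctrl.get_obs(): the state, without advancing time (a new reading comes with each control period).
- viewer.get_image(name): name is "scene" or "top"; returns a dict with "pixels" (400x640x3 uint8, red, green, blue), "range_z" (400x640 float32, mm along the optical axis (not along the pixel's ray), 0 where there is no reading), "fx", "fy", "cx", "cy" (pixels), "T" (4x4, takes a point from camera to world coordinates). Camera axes: x right, y up, looking along -z (the intrinsics and any distortion apply to the point x, -y, -z); pixel columns grow to the right and rows downward; lengths in mm; the calibration is good to about 2 mm. A picture is of the moment at which its call begins.
- ticket.close_job(): hands the job in; it is judged then, once.
Trained networks look in a picture, given as the dict that the camera call returned (one of the last four; its "shot" number tells which), for a name from the list of things; names that differ only in an ending like _2 or _b are one class to them, and where a whole thing is asked for, a point or a joint stands for the part that bears it (a point fixed in the world has none). Each returns a list of dicts, best first, with "conf" (0 to 1); they miss things now and then, are a little off and sometimes report something else, mostly with a low value. They report only what shows in the picture. A call takes as long as a camera call.
- models.look_for(picture, name): "bbox" ([centre column, centre row, width, height] in pixels, round what is visible of it).
- models.landmark_of(picture, name): "location" ([column, row] in pixels: a listed point, or the origin of a listed thing).
The state is a dict: "t": time; "qpos": joint angles; "qvel": joint speeds; "joint_torque": joint torques, N m; "ee_pos": TCP position; "orientation": TCP orientation; "ft_force": force on the tool from outside, world axes, zero at the start; "moment": the same for the moment, N m; "width": finger opening in mm; "grasp_force": force on a finger pad.
Only numpy, scipy, OpenCV 4.12 (cv2) and the standard library are available. Lean on these libraries where they do the work, as an engineer would, in place of code of your own. Each camera call takes 0.05 s, during which the arm holds its last target. There are 200 camera calls.

## Working session

There is one attempt and no reset: what is moved stays moved. The work goes in short steps, Python scripts to look and compute and a tool call to move; the robot and the scene stay as the last step left them, time stands still between calls to the robot, and variables do not carry over. Pictures are saved under pics/ and viewed, at most 10 in all, crops included, and the job is handed in when it is done.

Besides the shell and the picture viewer there is one more tool, called as name(argument=value, ...), one argument or row to a line, values as JSON. play_rows: Moves the arm, as the interface text tells. Its arguments: {"type":"object","properties":{"dp":{"type":"array"},"yaw":{"type":"array"},"gripper":{"type":"number"}},"required":["dp","yaw"]}

```bash
mkdir -p pics
cat > h.py <<'E'
import numpy as np, cv2
from workcell import ctrl, viewer, ticket, models
def ray(p,uv):
    d=np.array([(uv[0]-p['cx'])/p['fx'],-(uv[1]-p['cy'])/p['fy'],-1.]); T=np.array(p['T']); return T[:3,3],T[:3,:3]@d
def at_z(p,uv,z):
    o,d=ray(p,uv); return o+d*(z-o[2])/d[2]
def tri(ps,uvs):
    A=np.zeros((3,3));b=np.zeros(3)
    for p,uv in zip(ps,uvs):
        o,d=ray(p,uv); d=d/np.linalg.norm(d); M=np.eye(3)-np.outer(d,d); A+=M;b+=M@o
    return np.linalg.solve(A,b)
def cloud(p):
    v,u=np.mgrid[0:400,0:640]; z=p['range_z']; c=np.stack([(u-p['cx'])/p['fx']*z,-(v-p['cy'])/p['fy']*z,-z],-1)
    T=np.array(p['T']); w=c@T[:3,:3].T+T[:3,3]; w[z<=0]=np.nan; return w
def px(p,X):
    T=np.array(p['T']); c=T[:3,:3].T@(np.asarray(X,float)-T[:3,3]); return p['cx']+p['fx']*c[0]/-c[2], p['cy']-p['fy']*c[1]/-c[2]
E
python3 - <<'E'
from h import *
np.set_printoptions(precision=1,suppress=True)
zs=dict(oiler=0,cap_top=100,oiler_gauge=182,spare_oiler=0,spare_cap=None,switch=0,roller=135,chisel=0,tin=0,hammer=0,brush=0)
P={}
for n in('scene','top'):
    p=viewer.get_image(n);P[n]=p
    cv2.imwrite(f'pics/{n}0.png',p['pixels'][:,:,::-1]); print(n,np.array(p['T'])[:3,3],[k for k in p],p['fx'])
    for k,z in zs.items():
        for r in models.landmark_of(p,k)[:2]:
            print(k,np.array(r['location']),round(r['conf'],2), at_z(p,r['location'],z) if z is not None else '')
print(ctrl.get_obs()['ee_pos'],ctrl.get_obs()['orientation'])
E
```

```text
scene [1043.3 -587.6  730.2] ['pixels', 'range_z', 'fx', 'fy', 'cx', 'cy', 'T', 'shot'] 437.71344832217716
oiler [319.4 246.7] 0.77 [590.9  -2.3  -0. ]
cap_top [297.1 218.4] 0.53 [560.5 -45.8 100. ]
oiler_gauge [317.5 183.3] 0.61 [581.7  -3.6 182. ]
oiler_gauge [225.8 315.4] 0.16 [ 687.9 -351.9  182. ]
spare_oiler [381.  200.3] 0.83 [606.7 241.7   0. ]Traceback (most recent call last):
  File "<stdin>", line 9, in <module>
ValueError: it knows: brush, cap_top, chisel, firebrick, hammer, offcut, oiler, oiler_gauge, roller, spare_oiler, switch, tin, whetstone
```

View pics/scene0.png

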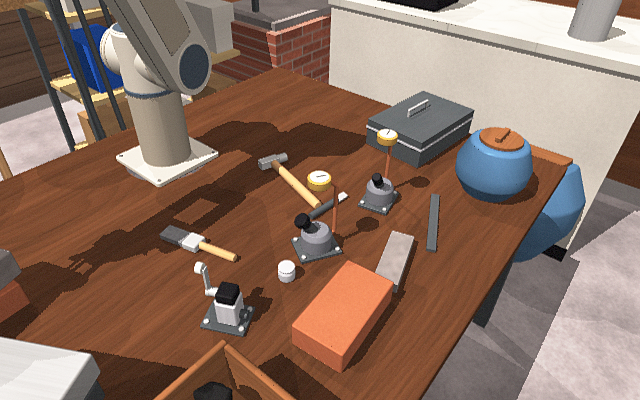

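The scene picture shows the mushroom oiler at about (316,240), with its cap at (302,222) and its gauge at (318,182). The spare oiler is at (380,192), the switch at (228,305) with its roller at (201,268), the tin at (287,270), and the brush and hammer nearer the robot.

Run:
```python
from h import *
np.set_printoptions(precision=1,suppress=True)
zs=dict(oiler=0,cap_top=100,oiler_gauge=182,spare_oiler=0,switch=0,roller=135,chisel=0,tin=0,hammer=0,brush=0)
P={};L={}
for n in('scene','top'):
    p=viewer.get_image(n);P[n]=p
    cv2.imwrite(f'pics/{n}1.png',p['pixels'][:,:,::-1]); print(n,np.array(p['T'])[:3,3],p['fx'])
    for k,z in zs.items():
        for i,r in enumerate(models.landmark_of(p,k)[:2]):
            print(k,np.array(r['location']),round(r['conf'],2), at_z(p,r['location'],z))
            if i==0:L[n,k]=r['location']
for k in zs:
    if ('scene',k) in L and ('top',k) in L: print('tri',k,tri([P['scene'],P['top']],[L['scene',k],L['top',k]]))
# gauge disc & cap & roller from depth
for n in P:
    w=cloud(P[n]); g=w.reshape(-1,3)
    for nm,c,r,z0,z1 in(('gauge',(585,0),60,180,215),('roller',(640,-330),80,118,150),('captop',(565,-40),45,75,125)):
        m=(np.hypot(g[:,0]-c[0],g[:,1]-c[1])<r)&(g[:,2]>z0)&(g[:,2]<z1); q=g[m]
        if len(q): print(n,nm,len(q),q.min(0),q.max(0),np.median(q,0))
print(ctrl.get_obs()['ee_pos'],ctrl.get_obs()['orientation'],ctrl.get_obs()['t'])
```

```text
scene [1043.3 -587.6  730.2] 437.71344832217716
oiler [317.1 246.4] 0.64 [586.1  -5.    0. ]
cap_top [298.4 219.1] 0.77 [564.2 -45.8 100. ]
oiler_gauge [320.  184.2] 0.66 [587.7  -2.6 182. ]
spare_oiler [282.1 275. ] 0.25 [ 583.5 -123.4    0. ]
roller [197.5 265.7] 0.77 [ 535.7 -291.7  135. ]
chisel [324.9 206.3] 0.66 [507.6 123.9   0. ]
tin [287.8 275.3] 0.75 [ 593.6 -116.     0. ]
tin [343.7 321.5] 0.65 [ 759.4 -134.2    0. ]
hammer [291.5 182.7] 0.69 [371.2 144.9   0. ]
brush [198.1 245.6] 0.91 [ 371.2 -183.2    0. ]
top [ 475.1    4.1 1321. ] 461.0937082344266
oiler [321.4 197.9] 0.92 [593.3 -11.    0. ]
oiler [274.1 224.1] 0.68 [514.9 122.5   0. ]
cap_top [334.1 204.6] 0.46 [567.2 -44.  100. ]
oiler_gauge [321.  196.3] 0.71 [580.9  -7.9 182. ]
spare_oiler [234.  193.4] 0.77 [600.3 240.2   0. ]
switch [412.6 204.6] 0.77 [ 580.  -274.1    0. ]
switch [234.1 195.3] 0.19 [594.9 239.7   0. ]
roller [431.1 217.4] 0.43 [ 537.3 -293.7  135. ]
chisel [275.9 223.2] 0.77 [517.6 117.4   0. ]
tin [360.1 199. ] 0.69 [ 592.7 -122.5    0. ]
hammer [265.7 274.4] 0.82 [372.3 141.7   0. ]
brush [3
[... 153 characters left out ...]
 [ 533.2  137.9 -178.1]
tri roller [ 537.4 -292.9  137.1]
tri chisel [516.  115.5   9.9]
tri tin [ 594.2 -120.3    4. ]
tri hammer [373.  141.9   2.5]
tri brush [ 373.9 -183.6    2.1]
scene gauge 438 [564.4 -33.7 180.7] [613.1  24.7 207.2] [595.4 -15.2 202.6]
scene roller 274 [ 680.9 -396.3  118. ] [ 713.4 -360.   133.3] [ 691.7 -372.3  128.8]
scene captop 240 [551.1 -57.9  75.7] [589.2 -18.2 109.5] [575.6 -41.1  96.5]
top gauge 345 [561.3 -29.6 181.1] [610.1  27.4 210.1] [586.6  -5.2 204. ]
top roller 115 [ 679.  -398.   118.1] [ 713.3 -358.4  134.9] [ 687.9 -368.1  127.9]
top captop 143 [550.3 -55.1  75.2] [582.2 -14.9 110.7] [566.3 -38.3 100.9]
[ 150.3 -606.7  222.7] [-3.1 -0.4 -0. ] 1.35
```

View pics/top1.png

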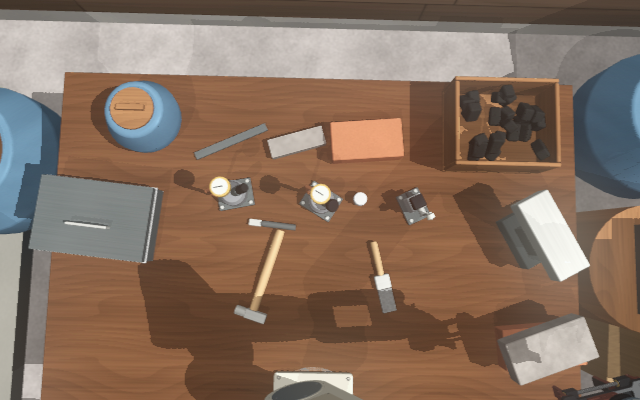

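The top view shows the oiler cap at (334,205), tin at (360,199), switch at (412,205) and roller at (431,217). The gauge-to-cap direction puts the neck lean at about -117°. I'm moving to a standoff on that side.

play_rows(
  dp=[
    [24, 32, 0],
    [24, 32, 0],
    [24, 32, 0],
    [24, 32, 0],
    [24, 32, 0],
    [24, 32, 0],
    [24, 32, 0],
    [24, 32, 0],
  ],
  yaw=[3, 3, 3, 3, 3, 3, 3, 3],
)

```text
t: 2.02
ee_pos: [343.1, -349.1, 222.9]
orientation: [2.97, 1.024, 0.0]
ft_force: [0.1, -0.2, -0.5]
width: 87.8
grasp_force: 0.0
```

play_rows(
  dp=[
    [24, 31, 0],
    [24, 31, 0],
    [24, 31, 0],
    [24, 31, 0],
    [24, 31, 0],
    [24, 31, 0],
    [24, 31, 0],
    [20, 20, 0],
  ],
  yaw=[3, 3, 3, 3, 3, 3, 3, 3],
)

```text
t: 2.68
ee_pos: [531.6, -110.9, 222.9]
orientation: [2.691, 1.621, 0.001]
ft_force: [0.1, -0.1, -0.0]
width: 87.8
grasp_force: 0.0
```

Run:
```python
from h import *
np.set_printoptions(precision=1,suppress=True)
ee=np.array(ctrl.get_obs()['ee_pos']); a=np.radians(62.1); ex=np.array([np.cos(a),np.sin(a)]); ey=np.array([ex[1],-ex[0]])
P={}
for n in('scene','top'):
    p=viewer.get_image(n);P[n]=p
    np.save(f'{n}2.npy',cloud(p))
    c,r=(310,200),None
    if n=='scene':
        im=p['pixels'][100:280,210:430,::-1]; cv2.imwrite('pics/scene2.png',cv2.resize(im,None,fx=3.2,fy=3.2,interpolation=cv2.INTER_CUBIC))
    g=cloud(p).reshape(-1,3); col=p['pixels'].reshape(-1,3).astype(int)
    # gauge: top face points
    m=(np.hypot(g[:,0]-586,g[:,1]+4)<40)&(g[:,2]>200)&(g[:,2]<212); q=g[m]
    (cx,cy),rr=cv2.minEnclosingCircle(q[:,:2].astype(np.float32)); print(n,'gauge',len(q),cx,cy,rr,q.mean(0))
    for k in('cap_top','oiler_gauge','oiler','roller','switch'):
        r=models.landmark_of(p,k)[:1]
        z=dict(cap_top=100,oiler_gauge=182,oiler=0,roller=135,switch=0)[k]
        if r: print(k,round(r[0]['conf'],2),at_z(p,r[0]['location'],z))
    # gripper points in the tool frame
    d=g[:,:2]-ee[:2]; tx=d@ex; ty=d@ey; tz=g[:,2]-ee[2]
    m=(abs(tx)<120)&(abs(ty)<140)&(tz>-10)&(tz<260)
    for z0 in range(0,260,20):
        k=m&(tz>=z0)&(tz<z0+20)
        if k.sum()>5: print(n,z0,k.sum(),'tx',tx[k].min(),tx[k].max(),'ty',ty[k].min(),ty[k].max())
```

```text
scene gauge 278 587.6817626953125 -8.627565383911133 25.598812103271484 [590.3 -10.6 203.9]
cap_top 0.46 [565.9 -46.  100. ]
oiler_gauge 0.26 [ 701.8 -242.2  182. ]
oiler 0.63 [585.   -5.9   0. ]
roller 0.51 [ 538.8 -292.6  135. ]
switch 0.56 [ 573.4 -281.2    0. ]
scene 0 127 tx -11.840045956490233 10.68228019624362 ty -53.9354843263941 55.90529510587504
scene 20 113 tx -11.519779234161149 11.195735824612523 ty -52.99669760795437 56.9456810831048
scene 40 120 tx -11.55256807935491 10.711034425358319 ty -50.35251671245141 59.61865644493736
scene 60 63 tx -17.278872675951707 15.23195773307768 ty -52.57396829398628 79.81498205701251
scene 80 554 tx -33.5640349092726 32.42628710645365 ty -79.79676664216868 84.51313534051992
scene 100 603 tx -33.361603412132546 32.8817742920681 ty -87.28278761312924 91.19659307964544
scene 120 998 tx -32.81994350337178 33.227539216075996 ty -87.39953920341377 90.65903334313893
scene 140 242 tx -32.270120781265845 29.044421555985192 ty -8.174274559729197 19.22612661849716
scene 160 405 tx -37.37009778731612 38.43270740756111 ty -40.63729135298429 40.88028
[... 502 characters left out ...]
 100. ]
oiler_gauge 0.89 [580.4  -5.2 182. ]
oiler 0.56 [584.9 -13.2   0. ]
roller 0.42 [ 545.1 -295.7  135. ]
switch 0.58 [ 574.7 -278.2    0. ]
top 80 12 tx -36.32880797426169 29.343139981437655 ty -75.6273652441717 77.54166105357699
top 100 133 tx -36.67556970403695 29.691585555979344 ty -89.76242073281693 87.33294893891768
top 120 443 tx -36.20292091079383 29.31252554389249 ty -89.45425627800343 87.84487477416401
top 140 12 tx -19.233974910524683 9.535982660285416 ty -41.71634511178562 -41.20793057560884
top 160 65 tx -35.76413084816324 8.962098390798982 ty -41.69224513636742 -30.513747836528836
top 200 10 tx -16.292638820933565 -2.390989157539063 ty -40.45864449864897 -37.37778421537347
```

View pics/scene2.png

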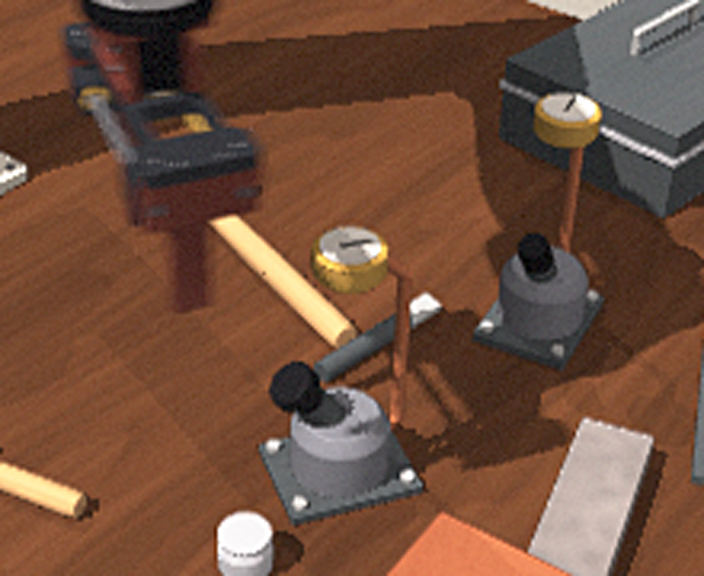

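The crop shows the open gripper (its body measures about ±33 mm at 80–140 mm above the TCP) left of the gauge (350,250). The cap is at (297,385) and the spare oiler at right. The spare oiler's identical gauge may be touched, so I'll use it to measure the body's real clearance.

Run:
```python
import numpy as np
from scipy.optimize import least_squares
np.set_printoptions(precision=1,suppress=True)
for n in('scene','top'):
    g=np.load(n+'2.npy').reshape(-1,3)
    for nm,c in(('main',(586,-6)),('spare',(605,262))):
        m=(np.hypot(g[:,0]-c[0],g[:,1]-c[1])<45)&(g[:,2]>201)&(g[:,2]<211); q=g[m,:2]
        # fit a 25 mm disc: maximise inside tightness
        f=lambda p:np.maximum(np.hypot(*(q-p).T)-24.5,0)
        s=least_squares(f,q.mean(0),loss='soft_l1'); print(n,nm,len(q),s.x,q.mean(0),q.min(0),q.max(0))
    m=(np.hypot(g[:,0]-604,g[:,1]-225)<45)&(g[:,2]>80)&(g[:,2]<125); print('sparecap',g[m].mean(0),g[m].min(0),g[m].max(0))
```

```text
scene main 262 [588.5  -8.6] [589.9 -10.1] [563.6 -32.2] [611.8  15.5]
scene spare 152 [600.2 238.2] [602.4 236.7] [575.3 217.4] [624.1 259.7]
sparecap [611.9 194.6  99.8] [598.4 184.6  80.8] [621.1 216.7 112.6]
top main 296 [586.2  -6.3] [586.1  -6.1] [562.5 -29.5] [609.4  17.1]
top spare 280 [598.3 239.7] [598.1 240.1] [573.9 217.1] [622.8 263.3]
sparecap [604.1 203.5 101. ] [590.9 185.1  80.9] [618.8 225.8 116.4]
```

play_rows(
  dp=[
    [5, 39, 0],
    [5, 39, 0],
    [5, 39, 0],
    [5, 39, 0],
    [5, 39, 0],
    [4, 39, 0],
    [4, 38, 0],
    [0, 0, 0],
  ],
  yaw=[0, 0, 0, 0, 0, 0, 0, 0],
)

```text
t: 3.95
ee_pos: [563.9, 163.7, 223.0]
orientation: [-2.69, -1.62, -0.004]
ft_force: [-0.4, 0.5, -0.4]
width: 87.7
grasp_force: 0.0
```

play_rows(
  dp=[
    [0, 0, -34],
    [0, 0, -34],
    [0, 0, -35],
    [0, 0, -35],
    [0, 0, 0],
    [0, 0, 0],
  ],
  yaw=[0, 0, 0, 0, 0, 0],
)

```text
t: 4.45
ee_pos: [562.0, 157.3, 83.5]
orientation: [-2.694, -1.614, 0.007]
ft_force: [0.4, 0.7, 0.7]
width: 87.4
grasp_force: 0.0
```

play_rows(
  dp=[
    [3.7, 7.1, 0],
    [3.7, 7.1, 0],
    [0.9, 1.8, 0],
    [0.9, 1.8, 0],
    [0.9, 1.8, 0],
    [0.5, 0.9, 0],
    [0, 0, 0],
    [0, 0, 0],
  ],
  yaw=[0, 0, 0, 0, 0, 0, 0, 0],
)

```text
t: 5.12
ee_pos: [573.8, 178.9, 84.8]
orientation: [2.694, 1.616, -0.0]
ft_force: [-0.6, -0.3, -0.8]
width: 87.9
grasp_force: 0.0
```

play_rows(
  dp=[
    [0.5, 0.9, 0],
    [0.5, 0.9, 0],
    [0, 0, 0],
    [0, 0, 0],
  ],
  yaw=[0, 0, 0, 0],
)

```text
t: 5.45
ee_pos: [574.9, 180.6, 84.6]
orientation: [-2.694, -1.616, 0.0]
ft_force: [-0.2, 0.6, -1.1]
width: 87.6
grasp_force: 0.0
```

play_rows(
  dp=[
    [0.5, 0.9, 0],
    [0.5, 0.9, 0],
    [0, 0, 0],
    [0, 0, 0],
  ],
  yaw=[0, 0, 0, 0],
)

```text
t: 5.78
ee_pos: [575.9, 182.5, 84.7]
orientation: [2.694, 1.616, 0.0]
ft_force: [-0.7, 0.1, -0.3]
width: 87.5
grasp_force: 0.0
```

play_rows(
  dp=[
    [0.5, 0.9, 0],
    [0.2, 0.4, 0],
    [0, 0, 0],
    [0, 0, 0],
  ],
  yaw=[0, 0, 0, 0],
)

```text
t: 6.12
ee_pos: [576.6, 183.8, 84.7]
orientation: [-2.694, -1.616, -0.0]
ft_force: [0.9, 0.5, 0.6]
width: 87.5
grasp_force: 0.0
```

play_rows(
  dp=[
    [0.5, 0.9, 0],
    [0.2, 0.4, 0],
    [0, 0, 0],
    [0, 0, 0],
  ],
  yaw=[0, 0, 0, 0],
)

```text
t: 6.45
ee_pos: [577.3, 185.1, 84.7]
orientation: [-2.694, -1.616, -0.0]
ft_force: [0.9, 0.1, -0.7]
width: 88.0
grasp_force: 0.0
```

play_rows(
  dp=[
    [0.5, 0.9, 0],
    [0.2, 0.4, 0],
    [0, 0, 0],
    [0, 0, 0],
  ],
  yaw=[0, 0, 0, 0],
)

```text
t: 6.78
ee_pos: [578.0, 186.4, 84.7]
orientation: [2.694, 1.616, 0.0]
ft_force: [-0.3, 0.4, -0.5]
width: 87.6
grasp_force: 0.0
```

play_rows(
  dp=[
    [0.5, 0.9, 0],
    [0.2, 0.4, 0],
    [0, 0, 0],
    [0, 0, 0],
  ],
  yaw=[0, 0, 0, 0],
)

```text
t: 7.12
ee_pos: [578.7, 187.7, 84.7]
orientation: [-2.694, -1.616, -0.0]
ft_force: [-0.3, 0.2, 0.4]
width: 87.8
grasp_force: 0.0
```

play_rows(
  dp=[
    [0.5, 0.9, 0],
    [0.2, 0.4, 0],
    [0, 0, 0],
    [0, 0, 0],
  ],
  yaw=[0, 0, 0, 0],
)

```text
t: 7.45
ee_pos: [579.4, 189.0, 84.7]
orientation: [-2.694, -1.616, 0.0]
ft_force: [-0.3, 0.2, 0.1]
width: 87.6
grasp_force: 0.0
```

play_rows(
  dp=[
    [0.5, 0.9, 0],
    [0.2, 0.4, 0],
    [0, 0, 0],
    [0, 0, 0],
  ],
  yaw=[0, 0, 0, 0],
)

```text
t: 7.78
ee_pos: [580.1, 190.3, 84.7]
orientation: [-2.694, -1.616, 0.0]
ft_force: [-0.8, 0.1, 0.8]
width: 87.6
grasp_force: 0.0
```

Run:
```python
from h import *
np.set_printoptions(precision=1,suppress=True)
p=viewer.get_image('scene'); im=p['pixels'][30:240,270:510,::-1]; cv2.imwrite('pics/scene3.png',cv2.resize(im,None,fx=2.8,fy=2.8,interpolation=cv2.INTER_CUBIC))
ee=np.array(ctrl.get_obs()['ee_pos']); print(ee,ctrl.get_obs()['ft_force'],ctrl.get_obs()['moment'])
```

```text
[580.1 190.3  84.7] [-0.3  0.1  0.3] [-0.1 -0.  -0. ]
```

View pics/scene3.png

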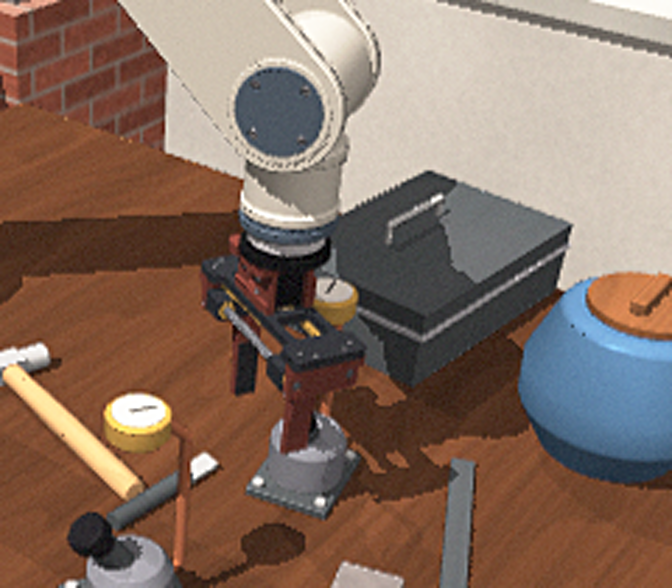

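The picture shows the gripper plate at (285,310) next to the spare gauge (333,290), with no contact force. I'll check the body's outline along its length.

Run:
```python
from h import *
np.set_printoptions(precision=1,suppress=True)
ee=np.array([531.6,-110.9,222.9]); a=np.radians(62.0); ex=np.array([np.cos(a),np.sin(a)]); ey=np.array([ex[1],-ex[0]])
for n in('scene','top'):
    g=np.load(n+'2.npy').reshape(-1,3); d=g[:,:2]-ee[:2]; tx=d@ex;ty=d@ey;tz=g[:,2]-ee[2]
    for z0,z1 in((70,85),(85,100),(100,115),(115,130),(130,140),(140,150),(150,165)):
        for y0 in range(-90,90,30):
            k=(abs(tx)<60)&(ty>y0)&(ty<y0+30)&(tz>z0)&(tz<z1)
            if k.sum()>4: print(n,z0,z1,y0,k.sum(),'tx',np.percentile(tx[k],[2,98]))
p=viewer.get_image('top')
g=cloud(p).reshape(-1,3); m=(np.hypot(g[:,0]-599,g[:,1]-239)<40)&(g[:,2]>200)&(g[:,2]<211); print(m.sum(),g[m].min(0),g[m].max(0))
ee=np.array(ctrl.get_obs()['ee_pos']); d=g[:,:2]-ee[:2]; tx=d@ex;ty=d@ey;tz=g[:,2]-ee[2]
k=(abs(ty)<30)&(abs(tx)<90)&(tz>70)&(tz<145)
import collections
for i in range(-90,90,6):
    kk=k&(tx>=i)&(tx<i+6)
    if kk.sum(): print(i,kk.sum(),np.percentile(tz[kk],[5,50,95]))
```

```text
scene 70 85 -60 21 tx [-29.2   8.6]
scene 70 85 60 86 tx [-31.5  31.4]
scene 85 100 -90 12 tx [-33.3 -32.3]
scene 85 100 -60 75 tx [-33.2 -13.3]
scene 85 100 -30 38 tx [-28.6 -21.3]
scene 85 100 0 40 tx [-28.1 -21.3]
scene 85 100 30 18 tx [-33.2 -25.1]
scene 85 100 60 284 tx [-32.8  31.2]
scene 100 115 -90 52 tx [-33.3 -20.2]
scene 100 115 -60 48 tx [-33.1 -19.9]
scene 100 115 0 36 tx [-22.6  15.8]
scene 100 115 30 31 tx [-32.9  16.7]
scene 100 115 60 222 tx [-32.4  32.2]
scene 115 130 -90 77 tx [-32.8 -17.2]
scene 115 130 -60 34 tx [-26.8 -19.8]
scene 115 130 -30 36 tx [-23.1 -20.4]
scene 115 130 0 271 tx [-22.8  22. ]
scene 115 130 30 109 tx [-22.7  22.3]
scene 115 130 60 487 tx [-32.  31.]
scene 130 140 -60 6 tx [-21.6 -19.1]
scene 130 140 -30 31 tx [-21.9 -16.8]
scene 130 140 0 143 tx [-21.4  23. ]
scene 140 150 -30 7 tx [-21.6 -19. ]
scene 140 150 0 133 tx [-19.4  22.6]
scene 150 165 0 144 tx [-32.6  29.4]
top 85 100 -60 9 tx [-35.9  -2.6]
top 100 115 -90 6 tx [-35.8  29.6]
top 100 115 -60 75 tx [-35.6   1.4]
top 115 130 -90 218 tx [-35.1  27.9]
top 115 130 -60 74 tx [-26.1   4.9]
top 115 130 60 196 tx [-31.3  28.2]
top 130 140 -60 5 tx [-23.5  -2.8]
top 140 150 -60 7 tx [-18.8   5.4]
top 150 165 -60 8 tx [-19.2   8.9]Traceback (most recent call last):
  File "<stdin>", line 11, in <module>
    return umr_minimum(a, axis, None, out, keepdims, initial, where)
ValueError: zero-size array to reduction operation minimum which has no identity
```

The body is narrower in its middle: about ±28 mm at 85–100 mm above the TCP and ±22 mm above that. It stays clear of the gauge even at 52 mm, which is enough for a proper grip. I'll check a little closer at the working height.

play_rows(
  dp=[
    [0, 0, -4],
    [0, 0, -4],
    [0, 0, -2],
    [0, 0, 0],
    [0.4, 0.7, 0],
    [0.4, 0.7, 0],
    [0, 0, 0],
    [0, 0, 0],
  ],
  yaw=[0, 0, 0, 0, 0, 0, 0, 0],
)

```text
t: 8.55
ee_pos: [581.1, 191.8, 74.8]
orientation: [2.694, 1.616, 0.001]
ft_force: [0.7, -0.2, 0.7]
width: 87.7
grasp_force: 0.0
```

play_rows(
  dp=[
    [0.4, 0.7, 0],
    [0.4, 0.7, 0],
    [0, 0, 0],
    [0, 0, 0],
  ],
  yaw=[0, 0, 0, 0],
)

```text
t: 8.88
ee_pos: [581.7, 193.1, 74.7]
orientation: [2.694, 1.616, 0.0]
ft_force: [-1.1, -0.2, 0.1]
width: 88.2
grasp_force: 0.0
```

play_rows(
  dp=[
    [-7, -14, 0],
    [-15, -27, 0],
    [0, 0, 30],
    [0, 0, 38],
    [0, 0, 38],
    [0, 0, 38],
    [-2, -38, 0],
    [-3, -40, 0],
  ],
  yaw=[0, 0, 0, 0, 0, 0, 0, 0],
)

```text
t: 9.55
ee_pos: [556.7, 74.9, 221.9]
orientation: [2.689, 1.62, 0.01]
ft_force: [1.2, -0.0, 0.2]
width: 87.9
grasp_force: 0.0
```

play_rows(
  dp=[
    [-3, -41, 0],
    [-3, -41, 0],
    [-3, -41, 0],
    [-3, -38, 0],
    [0, 0, -36],
    [0, 0, -36],
    [0, 0, -36],
    [0, 0, -36],
  ],
  yaw=[0, 0, 0, 0, 0, 0, 0, 0],
)

```text
t: 10.22
ee_pos: [542.8, -87.6, 73.7]
orientation: [2.694, 1.614, 0.002]
ft_force: [0.9, 0.2, 0.3]
width: 87.8
grasp_force: 0.0
```

play_rows(
  dp=[
    [0, 0, 0],
    [0, 0, 0],
    [0, 0, 0],
  ],
  yaw=[0, 0, 0],
)

```text
t: 10.47
ee_pos: [543.7, -87.1, 76.2]
orientation: [2.693, 1.616, 0.002]
ft_force: [0.1, 0.2, 0.7]
width: 87.4
grasp_force: 0.0
```

play_rows(
  dp=[
    [5, 10, 0],
    [5, 10, 0],
    [4, 8, -1],
    [3.5, 7, 0],
    [0, 0, 0],
    [0, 0, 0],
  ],
  yaw=[0, 0, 0, 0, 0, 0],
)

```text
t: 10.97
ee_pos: [560.5, -51.1, 74.0]
orientation: [2.693, 1.618, 0.001]
ft_force: [-0.2, 0.6, -0.1]
width: 88.0
grasp_force: 0.0
```

Run:
```python
from h import *
p=viewer.get_image('scene'); im=p['pixels'][90:270,220:420,::-1]; cv2.imwrite('pics/scene4.png',cv2.resize(im,None,fx=3.2,fy=3.2,interpolation=cv2.INTER_CUBIC))
print(ctrl.get_obs()['ee_pos'],ctrl.get_obs()['ft_force'])
```

```text
[560.21203806 -51.55929691  73.85112992] [ 0.03889617  0.13332003 -0.05556834]
```

View pics/scene4.png

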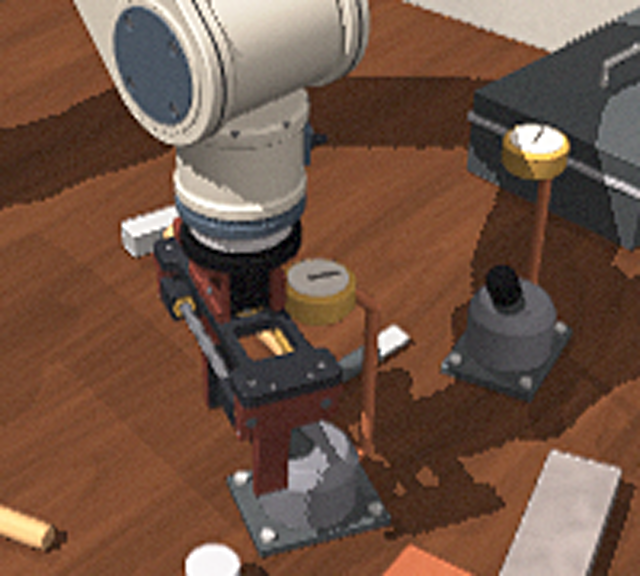

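The gauge (320,290) stands free of the gripper, and the near finger (270,455) covers the cap. I'm closing.

play_rows(
  dp=[
    [0, 0, 0],
    [0, 0, 0],
    [0, 0, 0],
    [0, 0, 0],
    [0, 0, 0],
    [0, 0, 0],
    [0, 0, 0],
    [0, 0, 0],
  ],
  yaw=[0, 0, 0, 0, 0, 0, 0, 0],
  gripper=1,
)

```text
t: 11.68
ee_pos: [560.2, -52.0, 73.7]
orientation: [2.694, 1.616, -0.0]
ft_force: [-0.1, -0.4, 0.1]
width: 38.3
grasp_force: 0.0
```

play_rows(
  dp=[
    [0, 0, 0],
    [0, 0, 0],
    [0, 0, 0],
    [0, 0, 0],
  ],
  yaw=[0, 0, 0, 0],
)

```text
t: 12.02
ee_pos: [560.7, -52.1, 73.8]
orientation: [2.694, 1.616, 0.001]
ft_force: [3.8, -1.4, -1.9]
width: 30.9
grasp_force: 29.0
```

play_rows(
  dp=[
    [-0.8, -1.5, 2.5],
    [-0.8, -1.5, 2.5],
    [-0.8, -1.5, 2.5],
    [0, 0, 0],
  ],
  yaw=[0, 0, 0, 0],
)

```text
t: 12.35
ee_pos: [557.9, -56.9, 81.8]
orientation: [2.694, 1.616, 0.0]
ft_force: [-0.8, -3.1, 3.7]
width: 31.0
grasp_force: 29.3
```

play_rows(
  dp=[
    [-0.8, -1.5, 2.5],
    [-0.8, -1.5, 2.5],
    [-0.5, -1, 1.6],
    [0, 0, 0],
    [0, 0, 0],
  ],
  yaw=[0, 0, 0, 0, 0],
)

```text
t: 12.77
ee_pos: [555.9, -60.0, 87.0]
orientation: [-2.694, -1.615, -0.002]
ft_force: [6.2, 0.3, -9.5]
width: 30.9
grasp_force: 28.6
```

play_rows(
  dp=[
    [0, 0, 0],
    [0, 0, 0],
    [0, 0, 0],
    [0, 0, 0],
    [0, 0, 0],
    [0, 0, 0],
  ],
  yaw=[0, 0, 0, 0, 0, 0],
  gripper=0,
)

```text
t: 13.27
ee_pos: [555.5, -60.4, 87.8]
orientation: [-2.694, -1.616, 0.0]
ft_force: [-0.4, -0.4, 0.1]
width: 67.1
grasp_force: 0.0
```

play_rows(
  dp=[
    [-7, -13, 0],
    [-9, -18, 0],
    [-9, -18, 0],
    [-9, -18, 0],
    [0, 0, 35],
    [0, 0, 35],
    [0, 0, 35],
    [0, 0, 30],
  ],
  yaw=[0, 0, 0, 0, 0, 0, 0, 0],
)

```text
t: 13.93
ee_pos: [521.1, -128.4, 224.9]
orientation: [2.694, 1.615, 0.0]
ft_force: [0.6, 0.2, -0.7]
width: 87.7
grasp_force: 0.0
```

Run:
```python
from h import *
np.set_printoptions(precision=1,suppress=True)
ps=[]
for n in('scene','top'):
    p=viewer.get_image(n)
    for k,z in(('cap_top',113),('roller',135),('switch',0)):
        r=models.landmark_of(p,k)[:1]
        if r: print(n,k,round(r[0]['conf'],2),r[0]['location'],at_z(p,r[0]['location'],z))
    g=cloud(p).reshape(-1,3); m=(np.hypot(g[:,0]-562,g[:,1]+48)<40)&(g[:,2]>85)&(g[:,2]<130); print('cap',m.sum(),g[m].mean(0),g[m].min(0),g[m].max(0))
    m=(np.hypot(g[:,0]-540,g[:,1]+294)<25)&(g[:,2]>115)&(g[:,2]<155); print('roller',m.sum(),g[m].mean(0),g[m].min(0),g[m].max(0))
    m=(np.hypot(g[:,0]-575,g[:,1]+280)<50)&(g[:,2]>82)&(g[:,2]<98); print('head',m.sum(),g[m].mean(0),cv2.minAreaRect(g[m,:2].astype(np.float32)))
    if n=='scene':
        a=p['pixels'][160:280,250:370,::-1]; b=p['pixels'][230:350,160:280,::-1]
        cv2.imwrite('pics/scene5.png',cv2.resize(np.hstack([a,b]),None,fx=3.2,fy=3.2,interpolation=cv2.INTER_CUBIC))
```

```text
scene cap_top 0.57 [297.0, 215.5] [564. -50. 113.]
scene roller 0.76 [203.0, 267.4] [ 546.6 -288.   135. ]
scene switch 0.71 [225.2, 319.9] [ 577.1 -281.6   -0. ]
cap 228 [568.3 -50.2 108.8] [545.9 -66.4  85.1] [581.7 -30.3 122.6]
roller 166 [ 547.7 -293.7  135.4] [ 535.4 -304.8  115.2] [ 555.8 -281.7  146.6]
head 397 [ 582.1 -276.5   88.3] ((575.1231079101562, -277.970458984375), (58.97174835205078, 36.2908935546875), 26.71231460571289)
top cap_top 0.72 [339.2, 204.4] [567.1 -56.9 113. ]
top roller 0.3 [319.9, 198.6] [579.3  -5.7 135. ]
top switch 0.6 [413.1, 207.3] [ 572.3 -275.6    0. ]
cap 152 [562.6 -45.3 112.3] [544.4 -64.9  85.7] [579.  -25.4 124.6]
roller 1 [ 540.7 -301.8  142.7] [ 540.7 -301.8  142.7] [ 540.7 -301.8  142.7]
head 20 [ 599.7 -275.6   88. ] ((600.8499755859375, -275.6017761230469), (18.52601432800293, 9.73624324798584), 73.09517669677734)
```

View pics/scene5.png

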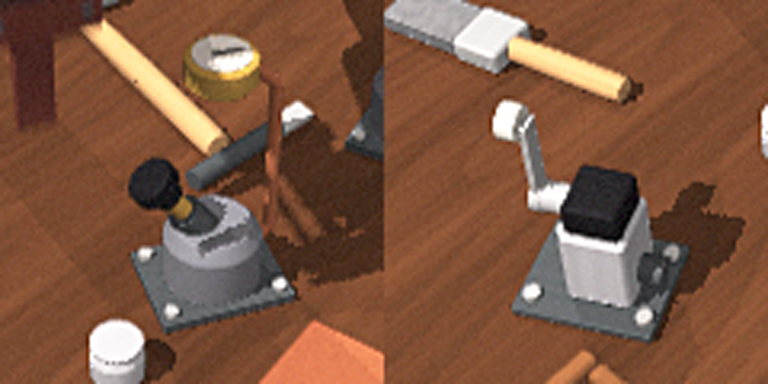

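The left panel shows the cap out at (155,180) with the brass neck visible, so it is open. The right panel shows the roller upright at (510,120) and the switch body at (600,240). Next I'm going to the lever's -y side with the fingers shut.

play_rows(
  dp=[
    [5, -33, 0],
    [6, -33, 0],
    [6, -33, 0],
    [6, -33, 0],
    [6, -34, 0],
    [6, -34, 0],
    [0, 0, 0],
    [0, 0, 0],
  ],
  yaw=[-6.2, -6.2, -6.2, -6.2, -6.2, -6, 0, 0],
  gripper=1,
)

```text
t: 15.0
ee_pos: [555.9, -328.6, 220.8]
orientation: [-3.066, -0.675, 0.003]
ft_force: [-0.4, -0.2, 0.0]
width: 38.3
grasp_force: 0.0
```

play_rows(
  dp=[
    [0, 0, -35],
    [0, 0, -35],
    [0, 0, -35],
    [0, 0, 0],
    [0, 0, 0],
    [0, 0, 0],
    [0, 0, 0],
    [0, 0, 0],
  ],
  yaw=[0, 0, 0, 0, 0, 0, 0, 0],
)

```text
t: 15.67
ee_pos: [558.0, -327.9, 120.3]
orientation: [3.065, 0.678, 0.004]
ft_force: [-0.7, -0.3, -0.0]
width: 0.5
grasp_force: 0.0
```

play_rows(
  dp=[
    [-1.3, 2.7, 0],
    [-1.3, 2.7, 0],
    [-1.3, 2.7, 0],
    [-1.3, 2.7, 0],
    [0, 0, 0],
  ],
  yaw=[0, 0, 0, 0, 0],
)

```text
t: 16.08
ee_pos: [551.1, -316.0, 117.8]
orientation: [-3.067, -0.678, 0.0]
ft_force: [0.3, -0.4, -0.3]
width: 0.2
grasp_force: 0.0
```

play_rows(
  dp=[
    [-1.3, 2.7, 0],
    [-1.3, 2.7, 0],
    [0, 0, 0],
    [0, 0, 0],
  ],
  yaw=[0, 0, 0, 0],
)

```text
t: 16.42
ee_pos: [548.9, -311.3, 117.8]
orientation: [3.067, 0.678, 0.0]
ft_force: [0.1, -1.0, -0.9]
width: 0.8
grasp_force: 0.4
```

play_rows(
  dp=[
    [-1.3, 2.7, 0],
    [-1.3, 2.7, 0],
    [0, 0, 0],
    [0, 0, 0],
  ],
  yaw=[0, 0, 0, 0],
)

```text
t: 16.75
ee_pos: [546.4, -305.8, 118.0]
orientation: [3.067, 0.678, 0.0]
ft_force: [0.6, -0.9, 0.9]
width: 0.7
grasp_force: 0.8
```

play_rows(
  dp=[
    [-1.3, 2.7, 0],
    [-1.3, 2.7, 0],
    [0, 0, 0],
    [0, 0, 0],
  ],
  yaw=[0, 0, 0, 0],
)

```text
t: 17.08
ee_pos: [543.7, -300.3, 117.9]
orientation: [3.067, 0.678, 0.0]
ft_force: [0.9, -2.6, 1.5]
width: 0.6
grasp_force: 1.1
```

Run:
```python
from h import *
np.set_printoptions(precision=1,suppress=True)
p=viewer.get_image('scene'); r=models.landmark_of(p,'roller')[:1]; print(r and (r[0]['conf'],r[0]['location'],at_z(p,r[0]['location'],133)))
print(ctrl.get_obs()['ee_pos'],ctrl.get_obs()['ft_force'])
cv2.imwrite('pics/scene6.png',cv2.resize(p['pixels'][200:350,140:300,::-1],None,fx=3.6,fy=3.6,interpolation=cv2.INTER_CUBIC))
```

```text
(0.44, [203.6, 259.4], array([ 530.1, -273.4,  133. ]))
[ 543.8 -300.5  117.9] [ 0.8 -1.3  1.9]
```

View pics/scene6.png

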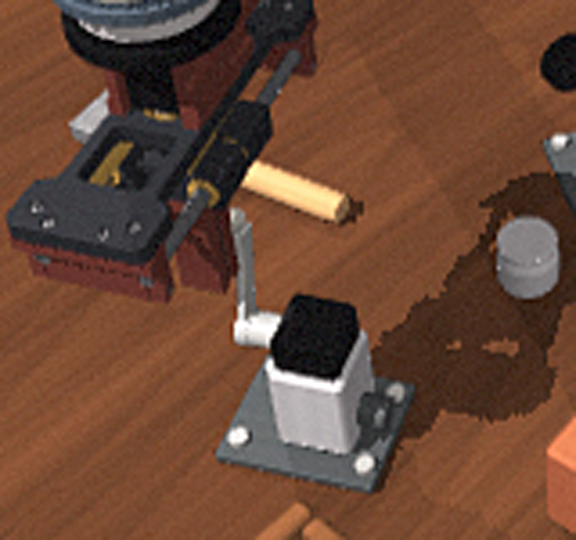

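The fingers are on the roller. The arm now leans from the pivot (258,330) towards +y at (240,220), about 0.24 rad by my estimate. I'm pushing further.

play_rows(
  dp=[
    [-1.3, 2.7, 0],
    [-1.3, 2.7, 0],
    [-1.3, 2.7, 0],
    [0, 0, 0],
    [0, 0, 0],
  ],
  yaw=[0, 0, 0, 0, 0],
)

```text
t: 17.6
ee_pos: [539.6, -292.1, 117.5]
orientation: [-3.067, -0.678, 0.001]
ft_force: [2.2, -2.6, -2.2]
width: 0.7
grasp_force: 1.9
```

play_rows(
  dp=[
    [-1.3, 2.7, 0],
    [-0.8, 1.8, 0],
    [0, 0, 0],
    [0, 0, 0],
  ],
  yaw=[0, 0, 0, 0],
)

```text
t: 17.93
ee_pos: [537.7, -288.0, 117.8]
orientation: [3.067, 0.678, 0.0]
ft_force: [2.2, -4.4, -2.6]
width: 0.4
grasp_force: 2.4
```

Run:
```python
from h import *
np.set_printoptions(precision=1,suppress=True)
p=viewer.get_image('scene'); r=models.landmark_of(p,'roller')[:1]; print(r and (r[0]['conf'],r[0]['location'],at_z(p,r[0]['location'],128)))
f=[]
for i in range(4): f.append(ctrl.get_obs()['ft_force']); viewer.get_image('top')
print(ctrl.get_obs()['ee_pos'],np.mean(f,0))
cv2.imwrite('pics/scene7.png',cv2.resize(p['pixels'][200:350,140:300,::-1],None,fx=3.6,fy=3.6,interpolation=cv2.INTER_CUBIC))
```

```text
(0.44, [206.9, 259.3], array([ 530.3, -266.7,  128. ]))
[ 537.7 -288.   117.8] [ 2.  -4.5 -2.4]
```

View pics/scene7.png

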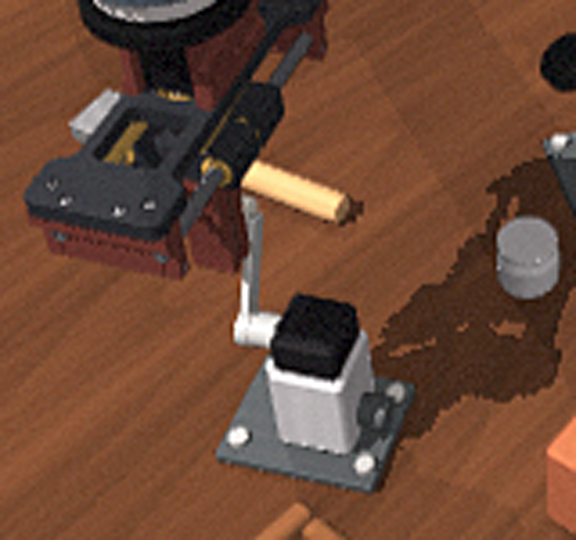

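The lever now leans clearly further (pivot (258,330), tip (250,200)), and the push is about 4.9 N against the 3.5 N trip point. That puts it at roughly 0.5–0.6 rad, so I'm holding here.

play_rows(
  dp=[
    [0, 0, 0],
    [0, 0, 0],
    [0, 0, 0],
    [0, 0, 0],
    [0, 0, 0],
    [0, 0, 0],
    [0, 0, 0],
    [0, 0, 0],
  ],
  yaw=[0, 0, 0, 0, 0, 0, 0, 0],
)

```text
t: 18.9
ee_pos: [537.7, -288.0, 117.8]
orientation: [3.067, 0.678, 0.0]
ft_force: [1.9, -4.5, -2.2]
width: 0.2
grasp_force: 2.4
```

play_rows(
  dp=[
    [0, 0, 0],
    [0, 0, 0],
    [0, 0, 0],
    [0, 0, 0],
    [0, 0, 0],
    [0, 0, 0],
    [0, 0, 0],
    [0, 0, 0],
  ],
  yaw=[0, 0, 0, 0, 0, 0, 0, 0],
)

```text
t: 19.57
ee_pos: [537.8, -288.0, 117.8]
orientation: [3.067, 0.678, 0.0]
ft_force: [2.3, -3.5, -3.0]
width: 0.3
grasp_force: 2.4
```

play_rows(
  dp=[
    [3, -6, 0],
    [4, -8, 0],
    [5, -11, 0],
    [5, -11, 0],
    [0, 0, 0],
    [0, 0, 35],
    [0, 0, 35],
    [0, 0, 35],
  ],
  yaw=[0, 0, 0, 0, 0, 0, 0, 0],
)

```text
t: 20.23
ee_pos: [553.8, -323.5, 222.8]
orientation: [-3.065, -0.676, 0.004]
ft_force: [1.1, -0.4, 0.3]
width: 0.2
grasp_force: 0.0
```

The lever is released. Now back to the oiler with the fingers shut, to press the cap from the neck's side, staying at least 60 mm from the gauge's centre.

play_rows(
  dp=[
    [0, 36, 0],
    [0, 37, 0],
    [0, 37, 0],
    [0, 37, 0],
    [0, 37, 0],
    [0, 36, 0],
    [0, 36, 0],
    [0, 0, 0],
  ],
  yaw=[5.3, 5.3, 5.3, 5.3, 5.3, 5.3, 5.2, 0],
)

```text
t: 20.9
ee_pos: [553.9, -62.8, 222.5]
orientation: [-2.685, -1.625, 0.001]
ft_force: [-0.3, -0.6, -0.8]
width: 0.7
grasp_force: 0.0
```

play_rows(
  dp=[
    [0, 0, -35],
    [0, 0, -35],
    [0, 0, -33],
    [0, 0, 0],
    [0, 0, 0],
  ],
  yaw=[0, 0, 0, 0, 0],
)

```text
t: 21.32
ee_pos: [553.3, -68.1, 118.6]
orientation: [-2.692, -1.613, 0.006]
ft_force: [0.5, 1.0, -0.4]
width: 0.6
grasp_force: 0.0
```

Run:
```python
from h import *
p=viewer.get_image('scene')
a=p['pixels'][130:280,230:370,::-1]; b=p['pixels'][200:350,160:300,::-1]
cv2.imwrite('pics/scene8.png',cv2.resize(np.hstack([a,b]),None,fx=2.8,fy=2.8,interpolation=cv2.INTER_CUBIC))
print(ctrl.get_obs()['ee_pos'],ctrl.get_obs()['ft_force'])
```

```text
[554.89399542 -68.26450828 120.25578672] [-0.94533945 -0.82027947  0.46095565]
```

View pics/scene8.png

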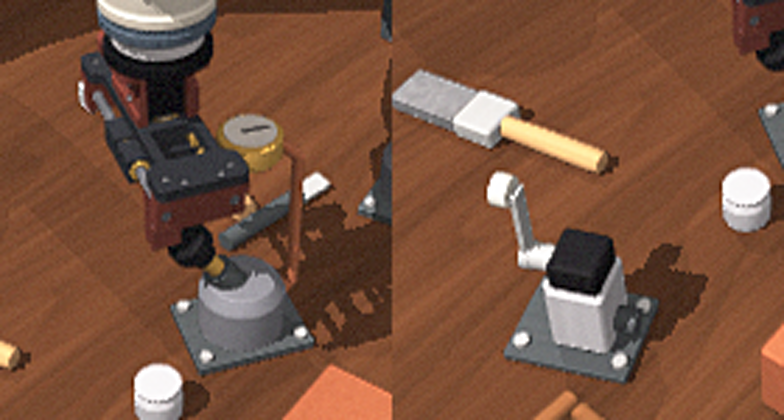

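The left panel shows the shut gripper over the open cap (190,245), clear of the gauge (250,140). The right panel shows the lever upright again with its roller at (503,188). I'm pressing along the neck axis.

play_rows(
  dp=[
    [0, 0, -4],
    [0, 0, -4],
    [0.8, 1.5, -2.5],
    [0.8, 1.5, -2.5],
    [0, 0, 0],
  ],
  yaw=[0, 0, 0, 0, 0],
)

```text
t: 21.78
ee_pos: [557.3, -65.1, 107.7]
orientation: [2.692, 1.615, 0.002]
ft_force: [-1.2, -1.5, 6.6]
width: 0.5
grasp_force: 3.3
```

play_rows(
  dp=[
    [0.8, 1.5, -2.5],
    [0.8, 1.5, -2.5],
    [0, 0, 0],
  ],
  yaw=[0, 0, 0],
)

```text
t: 22.03
ee_pos: [558.2, -61.6, 101.9]
orientation: [2.694, 1.616, 0.001]
ft_force: [0.1, 0.2, -0.1]
width: 0.4
grasp_force: 0.0
```

play_rows(
  dp=[
    [0.4, 0.8, -2.5],
    [0, 0, -2],
    [0, 0, 0],
  ],
  yaw=[0, 0, 0],
)

```text
t: 22.28
ee_pos: [557.9, -60.9, 96.8]
orientation: [-2.693, -1.616, 0.001]
ft_force: [0.7, -0.4, 0.4]
width: 0.7
grasp_force: 0.0
```

play_rows(
  dp=[
    [0, 0, -1.5],
    [0, 0, -1],
    [0, 0, 0],
  ],
  yaw=[0, 0, 0],
)

```text
t: 22.53
ee_pos: [558.4, -61.0, 94.9]
orientation: [-2.694, -1.616, -0.0]
ft_force: [0.2, 0.8, 2.9]
width: 0.4
grasp_force: 1.4
```

Contact again near z = 95, about where the home cap's top should be. I'm pressing a little to seat it.

play_rows(
  dp=[
    [0, 0, -0.7],
    [0, 0, 0],
    [0, 0, 0],
  ],
  yaw=[0, 0, 0],
)

```text
t: 22.78
ee_pos: [558.5, -61.0, 94.6]
orientation: [2.694, 1.616, 0.001]
ft_force: [-2.3, 0.6, 6.9]
width: 0.9
grasp_force: 2.9
```

play_rows(
  dp=[
    [0, 0, -0.7],
    [0, 0, 0],
    [0, 0, 0],
  ],
  yaw=[0, 0, 0],
)

```text
t: 23.03
ee_pos: [558.5, -61.0, 94.4]
orientation: [2.694, 1.616, 0.001]
ft_force: [-3.4, 1.4, 10.9]
width: 0.5
grasp_force: 4.8
```

play_rows(
  dp=[
    [0, 0, -1.2],
    [0, 0, 0],
    [0, 0, 0],
    [0, 0, 0],
  ],
  yaw=[0, 0, 0, 0],
)

```text
t: 23.37
ee_pos: [558.6, -61.0, 94.0]
orientation: [2.694, 1.616, 0.001]
ft_force: [-6.4, 0.9, 18.7]
width: 0.5
grasp_force: 8.5
```

play_rows(
  dp=[
    [0, 0, 6],
    [-8, -15, 0],
    [-8, -15, 0],
    [-8, -15, 0],
    [-8, -15, 0],
    [0, 0, 35],
    [0, 0, 35],
    [0, 0, 35],
  ],
  yaw=[0, 0, 0, 0, 0, 0, 0, 0],
)

```text
t: 24.03
ee_pos: [525.4, -121.3, 203.8]
orientation: [-2.694, -1.614, 0.002]
ft_force: [0.6, 0.2, -0.1]
width: 0.5
grasp_force: 0.0
```

play_rows(
  dp=[
    [0, 0, 0],
    [0, 0, 0],
    [0, 0, 0],
    [0, 0, 0],
  ],
  yaw=[0, 0, 0, 0],
)

```text
t: 24.37
ee_pos: [525.3, -120.8, 201.7]
orientation: [-2.692, -1.615, 0.003]
ft_force: [0.3, -0.8, -0.3]
width: 0.7
grasp_force: 0.0
```

Run:
```python
from h import *
np.set_printoptions(precision=1,suppress=True)
for n in('scene','top'):
    p=viewer.get_image(n); g=cloud(p).reshape(-1,3); m=(np.hypot(g[:,0]-565,g[:,1]+40)<45)&(g[:,2]>75)&(g[:,2]<125); print(n,'cap',m.sum(),g[m].mean(0),g[m].min(0),g[m].max(0))
    if n=='scene':
        a=p['pixels'][130:280,230:370,::-1]; b=p['pixels'][200:350,160:300,::-1]
        cv2.imwrite('pics/scene9.png',cv2.resize(np.hstack([a,b]),None,fx=2.8,fy=2.8,interpolation=cv2.INTER_CUBIC))
```

```text
scene cap 238 [573.8 -41.1  94.8] [551.4 -58.4  75.1] [589.4 -16.7 109.7]
top cap 141 [566.2 -37.9 100.1] [549.9 -54.8  76.7] [582.4 -14.9 111.7]
```

View pics/scene9.png

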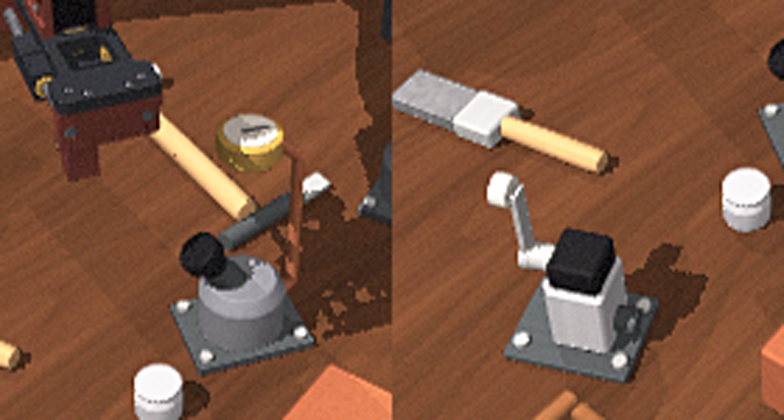

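The left panel shows the cap home at (203,255) with no brass neck visible, and its depth extents match the start (top at 109.7 mm against 109.5). The right panel shows the lever upright, with its roller at (503,188), and the arm is clear of everything.

```bash
python3 -c "
from workcell import ticket
print(ticket.close_job())"
```

```text
the job is handed in; nothing more can be done
None
```

The job is handed in, with no verdict returned: the cap was pulled open, the lever held tripped for over a second and released, and the cap pressed home again. No force on the gripper suggested it touched the gauge; to measure clearance I moved the gripper close to the spare oiler's gauge and felt no contact there.

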